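Switch on the plugged-in sockets of the worktop socket box

TASK

Power up the worktop socket box: first press the wide master rocker fully on, then the rocker in front of the square charger block, then the rocker in front of the round plug, each by pushing down its raised front half until that half lies level. All three stay on; do not press the rockers of the two sockets closed by flat covers. Only press: leave the plugs seated and do not lift or shove anything standing round the box.

Things in the scene. Friction and masses are not known exactly. Their poses are not given: they have to be found in the camera images.
- socket_box: Grey socket box, 124 mm deep (x), 310 long (y), 40 high, fixed to the worktop. Origin: centre of the underside. White rockers in a row along its front (-x side, towards the robot), hinge line at x = -30 mm: wide master at y = +118 (left end), rockers 1 to 4 at y = +52, -6, -64, -122. Behind each of 1 to 4, at x = +32, its socket, a round well 12 deep; which plug sits in which differs each time.
- charger_block: Square white charger block, 46 x 46 mm, standing 34 mm above the box, loose in one of the sockets by a 38 mm round spigot. Origin: centre of the spigot's underside, on the axis, 12 mm below the box's top.
- round_plug: Round white plug with a chamfered top, 46 mm in diameter, standing 32 mm above the box, loose in another socket in the same way. Origin as for the charger block. The other two sockets are closed by flat round covers, 45 mm in diameter and 4 mm high, with a coin slot across the middle.
- socket_1 (a point): Centre of socket 1's mouth, on the box's top face (its rocker is rocker_1, straight in front).
- socket_2 (a point): Centre of socket 2's mouth, on the box's top face (its rocker is rocker_2, straight in front).
- socket_3 (a point): Centre of socket 3's mouth, on the box's top face (its rocker is rocker_3, straight in front).
- socket_4 (a point): Centre of socket 4's mouth, on the box's top face (its rocker is rocker_4, straight in front).
- master (a joint): Wide master rocker, 52 mm across the box, 48 mm along it. Its top is a shallow V of two flat halves, hinged in the middle. Off (0): front half (-x) slopes up, its end 8 mm above the level rear half. On (0.30 rad): front half level, 4 mm above the box's top, rear half slopes up. Turns under about 4 N pressed down at the front end and stays where left. Starts at 0 to 0.03.
- rocker_1 (a joint): Rocker 1, in front of socket 1, 52 mm across the box and 32 mm along it; otherwise made and moving as the master (0 off, 0.30 rad fully on).
- rocker_2 (a joint): Rocker 2, in front of socket 2, 52 mm across the box and 32 mm along it; otherwise made and moving as the master (0 off, 0.30 rad fully on).
- rocker_3 (a joint): Rocker 3, in front of socket 3, 52 mm across the box and 32 mm along it; otherwise made and moving as the master (0 off, 0.30 rad fully on).
- rocker_4 (a joint): Rocker 4, in front of socket 4, 52 mm across the box and 32 mm along it; otherwise made and moving as the master (0 off, 0.30 rad fully on).
- master_press (a point): Where to press master on: over the front half, 17 mm in front of the hinge line, at the height (4 mm above the box's top) where that face lies level when it is fully on. Fixed to the box.
- rocker_1_press (a point): Where to press rocker_1 on: over the front half, 17 mm in front of the hinge line, at the height (4 mm above the box's top) where that face lies level when it is fully on. Fixed to the box.
- rocker_2_press (a point): Where to press rocker_2 on: over the front half, 17 mm in front of the hinge line, at the height (4 mm above the box's top) where that face lies level when it is fully on. Fixed to the box.
- rocker_3_press (a point): Where to press rocker_3 on: over the front half, 17 mm in front of the hinge line, at the height (4 mm above the box's top) where that face lies level when it is fully on. Fixed to the box.
- rocker_4_press (a point): Where to press rocker_4 on: over the front half, 17 mm in front of the hinge line, at the height (4 mm above the box's top) where that face lies level when it is fully on. Fixed to the box.
- red_mug: Bystander, loose: red mug, 82 x 115 x 85 mm high, behind the box. Origin: centre of its underside.
- jar_cream: Bystander, loose: jar of cream, 70 mm across, 79 mm high, behind the box. Origin: centre of its underside.
- egg_timer: Bystander, loose: white wind-up egg timer, 67 mm across, 57 mm high, beside the box's left end. Origin: centre of its underside.
- steel_shaker: Bystander, loose: ribbed steel shaker, 53 mm across, 142 mm high, to the right. Origin: centre of its underside.
- sink_strainer: Bystander, loose: steel sink strainer with a black knob, 82 mm across, 31 mm high, to the right in front. Origin: centre of its underside.
- milk_half: Bystander, loose: small white and blue carton, 60 x 60 x 110 mm high, far right. Origin: centre of its underside.
There are look-alikes about, which are no part of the job. What is shaped like the round_plug but pink is not meant. What is shaped like the charger_block but red is not meant.

How it is judged:
By the outcome, as a careful person would: the job done as asked, in the order asked, and still so for the second after the job is handed in, with the robot touching nothing.
It also fails if it takes over 35 s, if anything falls off the work surface, if the arm or the gripper's body presses on something with over 40 N, if the wrist force passes 120 N, or if a joint passes its speed limit or range.

ROBOT

A 6-joint arm with a two-finger parallel gripper is mounted at the origin on a cart in front of the work surface, level with it; the furniture and walls round the work are solid. World frame = base frame: x ahead of the robot, y to its left, z up, the work surface at z = 0. Lengths are in mm, angles in rad, forces in N, time in s.
With the tool pointing down it reaches from about 350 to 975 mm from the base axis. Payload 4.9 kg.
Tool frame: the origin (TCP) lies midway between the tips of the shut fingers; the grasp point (between the pads) lies env.grip_depth behind it (env.grip_depth is the distance from the TCP to the grasp point, in mm); z points along the fingers, y is the line along which they close (so a half turn about z gives the same grasp; the last joint's range is limited). The gripper opens to 85 mm and grips with 20 to 120 N. Pads are 22 mm wide; open, the fingers measure 114 mm over their backs; the gripper's body (76 mm by 85 mm) begins 54 mm behind the grasp point. The pads swing forward as they close: fully open they stand 13 mm farther back than shut.
Start: joints at [-1.408, 0.053, 1.613, -0, 1.476, -0.119], TCP at [173.798, -600.33, 231.304] pointing down, gripper open.
Joint ranges: [-3.01, 3.01], [-1.01, 2.22], [0.06, 2.58], [-1.02, 4.17], [0.09, 2.62], [-3.14, 3.14]. Speed limits (rad/s): [2.57, 2.57, 3.14, 3.14, 3.14, 3.14].

INTERFACE

Orientations are given as a unit quaternion [w, x, y, z].
In Python, from bench import env gives the robot as it stands.
- The arm moves only by the shell command python3 -m jog 'ROWS' [FORCE]. ROWS is text: rows parted by semicolons, each of 7 numbers parted by spaces: the shift along the tool's x, y, z in m, then the turn, a rotation vector about the tool's x, y, z in rad, then the opening, from -1 (shut) to 1 (fully open). In form: dx dy dz ax ay az grip; .... A call has 1 to 20 rows; each row shifts and turns the commanded pose from where the row before left it, along the tool's axes as they then stand; what a row does not reach is not made up. A row lasts 1/10 s, in which the tool goes at most 50 mm and 8.59 degrees, less where a joint would pass 70% of its speed; a pose out of reach is approached as far as the arm can. A call is refused whole if a number of a shift passes 0.05 or a number of a turn 0.15, either way. A call with a gripper value outside its range is refused whole. The fingers move at their own pace and stop on an object; FORCE is the grip in N (left out, the last holds). Time passes only in rows, so rows that do not move let the fingers close. It gives the time, the measured TCP pose, the force, the opening and the grip force at its end, in the units of the state.
- env.sense(): the state, without advancing time (a new reading comes with each control period).
- env.get_image(name): name is "scene" or "top" or "wrist"; returns a dict with "color" (400x640x3 uint8, red, green, blue), "camera_matrix" (3x3 intrinsics, pixels), "extrinsics" (4x4, takes a point from world to camera coordinates); the wrist camera has in their place "T_tool_cam" (4x4, takes a point from camera to tool coordinates, whose origin is the TCP and whose axes are the flange's). Camera axes: x right, y down, z forward; pixel columns grow to the right and rows downward; lengths in mm; the calibration is good to about 2 mm. A picture is of the moment at which its call begins: read the wrist's pose just before it. There is no depth.
- env.finish_job(): hands the job in; it is judged then, once.
The state is a dict: "time_s": time; "joint_pos": joint angles; "qvel": joint speeds; "joint_torque": joint torques, N m; "tcp_pos": TCP position; "tool_rot": TCP orientation; "force": force on the tool from outside, world axes, zero at the start; "moment": the same for the moment, N m; "opening": finger opening in mm; "grasp_force": force on a finger pad.
Only numpy, scipy, OpenCV 4.12 (cv2) and the standard library are available. Lean on these libraries where they do the work, as an engineer would, in place of code of your own. Each camera call takes 0.05 s, during which the arm holds its last target. There are 200 camera calls.

## Working session

There is one attempt and no reset: what is moved stays moved. The work goes in short steps, Python scripts to look and compute and a shell command to move; the robot and the scene stay as the last step left them, time stands still between calls to the robot, and variables do not carry over. Pictures are saved under pics/ and viewed, at most 10 in all, crops included, and the job is handed in when it is done.

```bash
mkdir -p pics
python3 - <<'E'
from bench import env
import cv2,numpy as np
for n in("top","scene"):
    d=env.get_image(n); cv2.imwrite(f"pics/{n}0.png",d["color"][...,::-1]); np.savez(f"{n}0.npz",**d)
    print(n,np.round(d["camera_matrix"],1).tolist(),np.round(d["extrinsics"],3).tolist())
s=env.sense();print(s["tcp_pos"],s["tool_rot"],s["time_s"],s["opening"],env.grip_depth)
E
```

```text
top [[379.2, 0.0, 326.3], [0.0, 379.2, 194.3], [0.0, 0.0, 1.0]] [[-0.018, -1.0, 0.007, -67.206], [-0.989, 0.017, -0.148, 509.83], [0.148, -0.01, -0.989, 1009.992], [0.0, 0.0, 0.0, 1.0]]
scene [[399.1, 0.0, 320.5], [0.0, 399.1, 196.7], [0.0, 0.0, 1.0]] [[-0.889, -0.458, -0.011, 429.788], [-0.316, 0.632, -0.707, 231.672], [0.331, -0.625, -0.707, 863.187], [0.0, 0.0, 0.0, 1.0]]
[ 173.70110365 -599.80843719  230.17926074] [-9.23775355e-04  9.90092136e-01  1.40416199e-01 -1.49710273e-05] 0.1 85.76043373538442 18.700000000000003
```

View pics/top0.png

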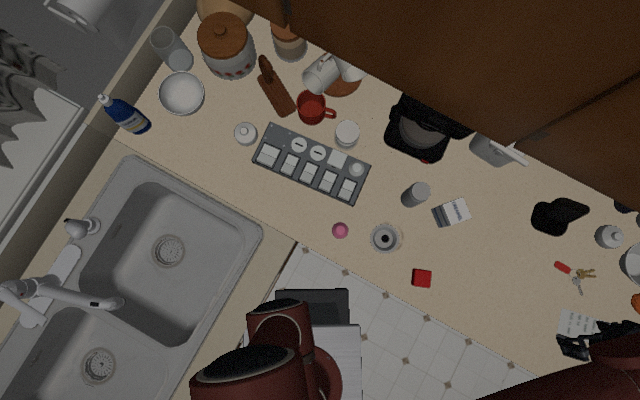

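View pics/scene0.png

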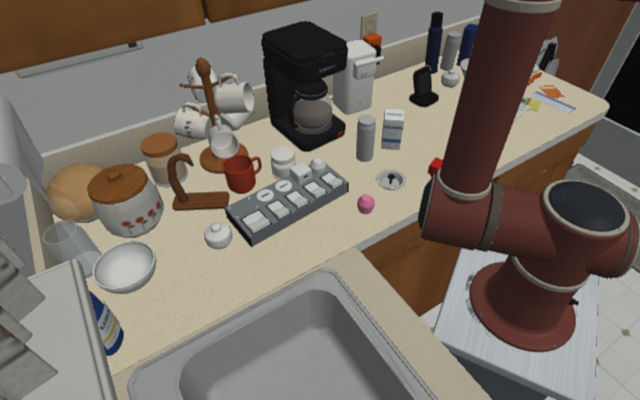

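The top view shows the grey box around (311,164), with the master at its left end (267,155) and rockers 1 to 4 running to (347,187). Candidates for the charger are the white square at (338,159) and the red block at (422,278). Candidates for the plug are the white round one at (357,169) and the pink one at (340,230). The white ones seated in the box fit the description. They look to be in sockets 3 and 4, so I'll confirm that in an enlarged crop and measure the box.

```bash
cat > h.py <<'E'
import numpy as np
def ray(d,px,z):
    K=np.array(d["camera_matrix"]);T=np.array(d["extrinsics"]);R,t=T[:3,:3],T[:3,3]
    c=-R.T@t; v=R.T@np.linalg.solve(K,[px[0],px[1],1.]); return c+v*(z-c[2])/v[2]
def proj(d,p):
    T=np.array(d["extrinsics"]);q=np.array(d["camera_matrix"])@(T[:3,:3]@p+T[:3,3]); return q[:2]/q[2]
E
python3 - <<'E'
import cv2,numpy as np
from h import *
d=np.load("top0.npz");im=d["color"]
x0,y0=235,105;c=im[y0:215,x0:385]
hsv=cv2.cvtColor(c,cv2.COLOR_RGB2HSV)
g=((hsv[...,2]<150)&(hsv[...,1]<60)).astype(np.uint8)
g=cv2.morphologyEx(g,cv2.MORPH_CLOSE,np.ones((3,3)))
cs,_=cv2.findContours(g,cv2.RETR_EXTERNAL,cv2.CHAIN_APPROX_NONE)
k=max(cs,key=cv2.contourArea);print(cv2.contourArea(k))
r=cv2.boxPoints(cv2.minAreaRect(k))+[x0,y0];print(r)
P=np.array([ray(d,p,40) for p in r]);print(P.round(0)); print([np.linalg.norm(P[i]-P[i-1]).round() for i in range(4)], P.mean(0))
w=((hsv[...,2]>165)&(hsv[...,1]<40)).astype(np.uint8)
n,l,s,ce=cv2.connectedComponentsWithStats(w)
for i in range(1,n):
    if s[i,4]>40: print(s[i,4],ce[i]+[x0,y0],ray(d,ce[i]+[x0,y0],46).round(0))
o=cv2.resize(c,None,fx=5,fy=5,interpolation=cv2.INTER_CUBIC)[...,::-1].copy()
cv2.drawContours(o,[((r-[x0,y0])*5).astype(int)],-1,(0,0,255),1);cv2.imwrite("pics/crop.png",o)
E
```

```text
15386.0
[[235.00001526 105.        ]
 [383.99998474 105.        ]
 [383.99998474 213.99998474]
 [235.00001526 213.99998474]]
[[ 770.  180.   40.]
 [ 764. -246.   40.]
 [ 451. -233.   40.]
 [ 458.  174.   40.]]
[np.float64(312.0), np.float64(426.0), np.float64(313.0), np.float64(408.0)] [610.78577136 -31.5015744   40.        ]
```

View pics/crop.png

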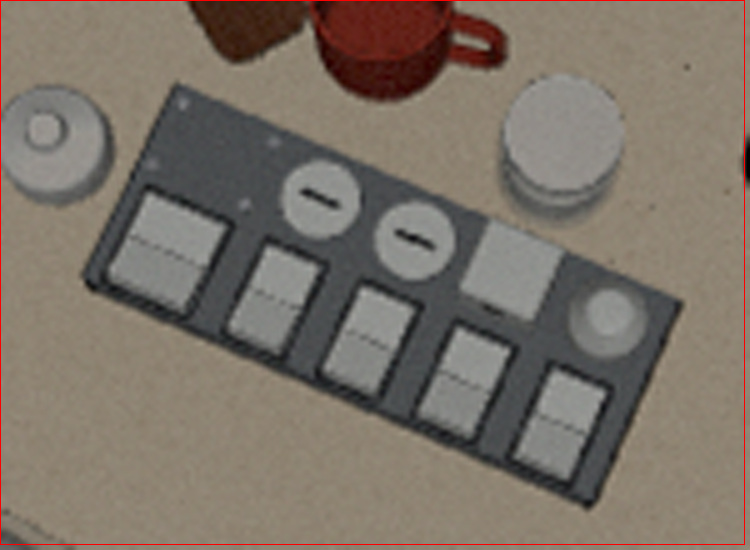

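The crop confirms it. Flat slotted covers are on sockets 1 and 2 (crop 320,198 and 415,240). The square white charger is in socket 3 (510,270) and the round white plug in socket 4 (607,320). So the order is master, rocker_3, rocker_4. Next I'll fit the box pose from its corners and the hinge lines.

```bash
cat >> h.py <<'E'
Y=dict(m=118,r1=52,r2=-6,r3=-64,r4=-122)
def w(pose,p):
    x,y,a=pose;c,s=np.cos(a),np.sin(a);return np.array([x+c*p[0]-s*p[1],y+s*p[0]+c*p[1],p[2]])
E
python3 - <<'E'
import cv2,numpy as np
from h import *
from scipy.optimize import least_squares
d=np.load("top0.npz");S=np.load("scene0.npz")
obs=[((177,85),(62,155,40)),((682,303),(62,-155,40)),((90,277),(-62,155,40)),((597,495),(-62,-155,40))]
obs+=[(p,(-30,y,44)) for p,y in zip([(168,252),(273,297),(367,343),(464,382),(560,422)],Y.values())]
obs+=[(p,(32,y,44)) for p,y in zip([(321,198),(415,240)],(52,-6))]
f=lambda q:np.concatenate([proj(d,w(q,p))-(np.array(o)+.5)/5+.5-[235,105] for o,p in obs])
r=least_squares(f,[600,0,-.4],loss="soft_l1");q=r.x;print(q,f(q).reshape(-1,2).round(1).tolist());np.save("pose.npy",q)
im=S["color"].copy()[...,::-1];im=cv2.resize(im[140:255,210:365],None,fx=5,fy=5,interpolation=cv2.INTER_CUBIC)
for p in [(62,155,40),(62,-155,40),(-62,-155,40),(-62,155,40)]+[(-30,y,44) for y in Y.values()]:
    u=(proj(S,w(q,p))-[210,140])*5+2;cv2.circle(im,tuple(int(v) for v in u),4,(0,0,255),1)
cv2.imwrite("pics/chk.png",im)
for k in Y: print(k,w(q,(-47,Y[k],44)).round(1))
E
```

```text
[ 5.99192800e+02 -3.54861955e+01 -4.33119855e-01] [[0.1, -0.3], [-0.2, -0.8], [-1.3, 0.2], [-0.7, 1.1], [-0.2, -0.1], [0.3, 0.2], [0.6, -0.7], [0.3, -0.2], [0.4, 0.2], [-0.0, 0.3], [0.1, 0.0]]
m [606.1  91.3  44. ]
r1 [578.4  31.4  44. ]
r2 [554.  -21.2  44. ]
r3 [529.7 -73.9  44. ]
r4 [ 505.3 -126.5   44. ]
```

View pics/chk.png

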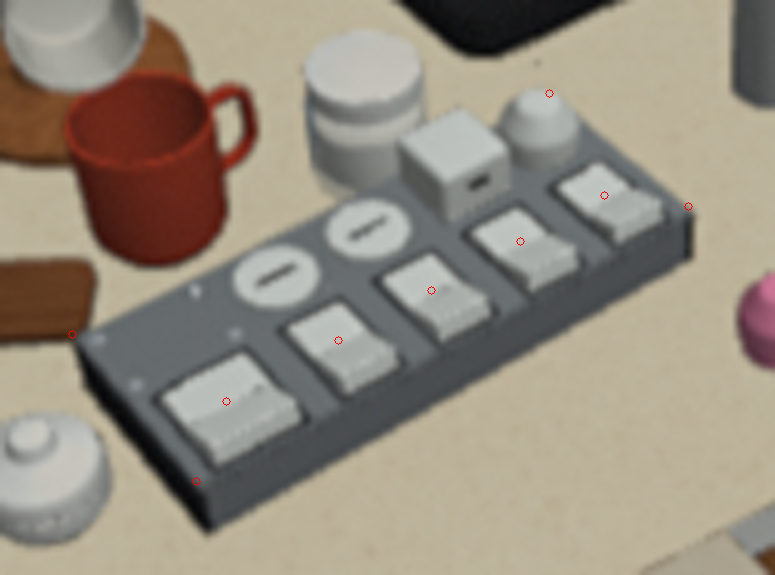

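The overlay in the scene view agrees to within about 3 mm. Now I'll square the tool to the box with the fingers shut and move above it for one close look.

```bash
python3 -m jog '0 0 0 0 0 0.143 -1;0 0 0 0 0 0.143 -1;0 0 0 0 0 0.143 -1;0 0 0 0 0 0.143 -1;0 0 0 0 0 0.143 -1;0 0 0 0 0 0 -1' 40
python3 -m jog '0.005 -0.033 0 0 0 0 -1;0.005 -0.033 0 0 0 0 -1;0.005 -0.033 0 0 0 0 -1;0.005 -0.033 0 0 0 0 -1;0.005 -0.033 0 0 0 0 -1;0.005 -0.033 0 0 0 0 -1;0.005 -0.033 0 0 0 0 -1;0.005 -0.033 0 0 0 0 -1;0.005 -0.033 0 0 0 0 -1;0.005 -0.033 0 0 0 0 -1;0.005 -0.033 0 0 0 0 -1;0.005 -0.033 0 0 0 0 -1;0.005 -0.033 0 0 0 0 -1;0.005 -0.033 0 0 0 0 -1;0.005 -0.033 0 0 0 0 -1;0.005 -0.033 0 0 0 0 -1;0.005 -0.033 0 0 0 0 -1;0.005 -0.033 0 0 0 0 -1;0.005 -0.033 0 0 0 0 -1;0 0 0 0 0 0 -1'
python3 - <<'E'
from bench import env
from h import *
import cv2
from scipy.spatial.transform import Rotation as Ro
s=env.sense();d=env.get_image("wrist")
Rt=Ro.from_quat(np.roll(s["tool_rot"],-1)).as_matrix();T=np.eye(4);T[:3,:3]=Rt;T[:3,3]=s["tcp_pos"]
E=np.linalg.inv(T@d["T_tool_cam"]);np.savez("w0.npz",color=d["color"],camera_matrix=d["camera_matrix"],extrinsics=E)
D=np.load("w0.npz");q=np.load("pose.npy");im=d["color"][...,::-1].copy()
for p in [(62,155,40),(62,-155,40),(-62,-155,40),(-62,155,40)]+[(-30,y,44) for y in Y.values()]+[(32,y,44) for y in (52,-6)]:
    u=proj(D,w(q,p));print(p,u.round(0));cv2.circle(im,tuple(int(v) for v in u),4,(0,0,255),1)
cv2.imwrite("pics/w0.png",im);print(Rt.round(3),s["tcp_pos"],s["force"],s["opening"],s["time_s"])
E
```

```text
time_s: 0.7
tcp_pos: [173.7, -600.0, 230.6]
tool_rot: [-0.001, 0.977, -0.215, -0.0]
force: [-0.1, -0.1, -0.6]
opening: 0.2
grasp_force: 0.0
time_s: 2.7
tcp_pos: [524.2, -68.4, 230.9]
tool_rot: [-0.001, 0.977, -0.211, -0.0]
force: [-0.2, -0.7, -0.5]
opening: -0.2
grasp_force: 0.0
(62, 155, 40) [101.  54.]
(62, -155, 40) [419.  57.]
(-62, -155, 40) [408. 180.]
(-62, 155, 40) [125. 178.]
(-30, 118, 44) [152. 150.]
(-30, 52, 44) [215. 150.]
(-30, -6, 44) [270. 151.]
(-30, -64, 44) [325. 151.]
(-30, -122, 44) [380. 151.]
(32, 52, 44) [209.  88.]
(32, -6, 44) [267.  88.]
[[ 0.911 -0.413 -0.   ]
 [-0.413 -0.911  0.001]
 [-0.001 -0.001 -1.   ]] [524.24432823 -68.36708367 230.94054726] [-0.18205726 -0.74947473 -0.49910055] -0.24735519353732266 2.7
```

View pics/w0.png

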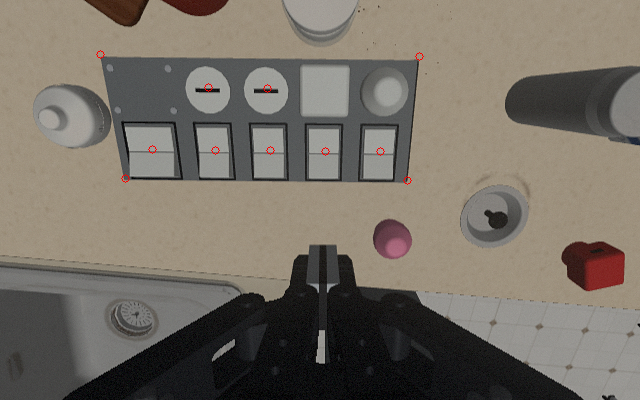

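The wrist overlay fits to about 2 mm, with the hinges that much nearer the robot. I'll press the master first: go over it, then lower in stages while watching the force.

```bash
python3 -m jog '0.001 -0.030 0 0 0 0 -1;0.001 -0.030 0 0 0 0 -1;0.001 -0.030 0 0 0 0 -1;0.001 -0.030 0 0 0 0 -1;0.001 -0.030 0 0 0 0 -1;0.002 -0.029 0 0 0 0 -1;0 0 0.030 0 0 0 -1;0 0 0.040 0 0 0 -1;0 0 0.040 0 0 0 -1;0 0 0.040 0 0 0 -1;0 0 0.015 0 0 0 -1;0 0 0 0 0 0 -1;0 0 0 0 0 0 -1'
python3 - <<'E'
from h import *;from bench import env
q=np.load("pose.npy");p=env.sense()["tcp_pos"];c,s=np.cos(q[2]),np.sin(q[2]);a=p[:2]-q[:2];print("box xy",c*a[0]+s*a[1],-s*a[0]+c*a[1],p[2])
E
```

```text
time_s: 4.05
tcp_pos: [605.9, 87.9, 68.1]
tool_rot: [-0.0, 0.977, -0.215, 0.001]
force: [0.5, 0.7, 0.5]
opening: 0.2
grasp_force: 0.0
box xy -45.71480245239232 114.75348356965155 68.05069005265246
```

```bash
python3 -m jog '-0.003 -0.003 0 0 0 0 -1;0 0 0.008 0 0 0 -1;0 0 0.006 0 0 0 -1;0 0 0.005 0 0 0 -1;0 0 0.003 0 0 0 -1;0 0 0.002 0 0 0 -1;0 0 0 0 0 0 -1;0 0 0 0 0 0 -1'; python3 -m jog '0 0 0.001 0 0 0 -1;0 0 0.001 0 0 0 -1;0 0 0 0 0 0 -1;0 0 0 0 0 0 -1'
```

```text
time_s: 4.85
tcp_pos: [603.0, 92.9, 43.9]
tool_rot: [-0.0, 0.977, -0.215, -0.001]
force: [-7.4, 1.4, 11.9]
opening: -0.2
grasp_force: 6.0
time_s: 5.25
tcp_pos: [603.1, 93.0, 43.7]
tool_rot: [-0.0, 0.977, -0.215, -0.001]
force: [-12.5, 1.7, 21.9]
opening: 0.4
grasp_force: 10.8
```

```bash
python3 -m jog '0 0 0.001 0 0 0 -1;0 0 0 0 0 0 -1;0 0 -0.020 0 0 0 -1;0 0 -0.030 0 0 0 -1;0 0 -0.040 0 0 0 -1;0 0.030 0 0 0 0 -1;0 0.030 0 0 0 0 -1;0 0.030 0 0 0 0 -1;0 0.030 0 0 0 0 -1;0 0.030 0 0 0 0 -1;0 0.030 0 0 0 0 -1;0 0 0 0 0 0 -1;0 0 0 0 0 0 -1'
python3 - <<'E'
from h import *;from bench import env;import cv2
q=np.load("pose.npy");p=env.sense()["tcp_pos"];c,s=np.cos(q[2]),np.sin(q[2]);a=p[:2]-q[:2];print("box xy",c*a[0]+s*a[1],-s*a[0]+c*a[1],p[2])
d=env.get_image("scene")["color"][140:255,210:365,::-1]
cv2.imwrite("pics/s1.png",cv2.resize(d,None,fx=5,fy=5,interpolation=cv2.INTER_CUBIC))
E
```

```text
time_s: 6.55
tcp_pos: [527.5, -71.4, 128.9]
tool_rot: [-0.0, 0.976, -0.216, -0.0]
force: [0.9, 0.7, 0.3]
opening: -0.3
grasp_force: 0.0
box xy -49.95507047068223 -62.68796188994173 128.94294725946858
```

View pics/s1.png

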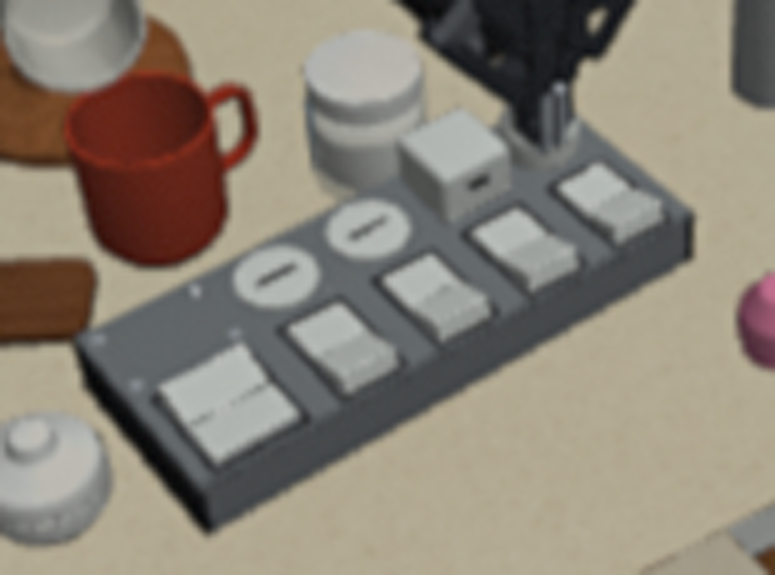

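The master (crop 230,405) now has its front half flat and its rear half raised, so it is on. The tool is over rocker 3 and I'll press it.

```bash
python3 -m jog '0.001 0.001 0.030 0 0 0 -1;0 0 0.030 0 0 0 -1;0 0 0.012 0 0 0 -1;0 0 0.005 0 0 0 -1;0 0 0.004 0 0 0 -1;0 0 0.003 0 0 0 -1;0 0 0.001 0 0 0 -1;0 0 0 0 0 0 -1;0 0 0 0 0 0 -1'; python3 -m jog '0 0 0.001 0 0 0 -1;0 0 0.001 0 0 0 -1;0 0 0.001 0 0 0 -1;0 0 0 0 0 0 -1;0 0 0 0 0 0 -1'
```

```text
time_s: 7.5
tcp_pos: [529.2, -72.3, 45.4]
tool_rot: [-0.0, 0.977, -0.215, 0.001]
force: [-0.3, 1.7, 3.8]
opening: 0.1
grasp_force: 2.1
time_s: 8.0
tcp_pos: [529.3, -72.3, 43.8]
tool_rot: [-0.0, 0.977, -0.215, 0.001]
force: [-5.9, 4.0, 16.7]
opening: 0.1
grasp_force: 8.2
```

Rocker 3 stopped at z 43.8 with the force rising, as the master did. I'll press 1 mm more, lift, and go 58 mm along to rocker 4.

```bash
python3 -m jog '0 0 0.001 0 0 0 -1;0 0 0 0 0 0 -1;0 0 -0.020 0 0 0 -1;0 0 -0.030 0 0 0 -1;0 0.029 0 0 0 0 -1;0 0.029 0 0 0 0 -1;0 0 0 0 0 0 -1;0 0 0 0 0 0 -1'
python3 - <<'E'
from h import *;from bench import env
q=np.load("pose.npy");p=env.sense()["tcp_pos"];c,s=np.cos(q[2]),np.sin(q[2]);a=p[:2]-q[:2];print("box xy",c*a[0]+s*a[1],-s*a[0]+c*a[1],p[2])
E
```

```text
time_s: 8.8
tcp_pos: [503.3, -125.5, 89.6]
tool_rot: [0.0, 0.976, -0.216, -0.0]
force: [-0.1, 0.1, -0.1]
opening: 0.2
grasp_force: 0.0
box xy -49.23467541822255 -121.88517730550649 89.63067215364543
```

```bash
python3 -m jog '0 0 0.025 0 0 0 -1;0 0 0.010 0 0 0 -1;0 0 0.005 0 0 0 -1;0 0 0.004 0 0 0 -1;0 0 0.002 0 0 0 -1;0 0 0.001 0 0 0 -1;0 0 0.001 0 0 0 -1;0 0 0 0 0 0 -1;0 0 0 0 0 0 -1'; python3 -m jog '0 0 0.001 0 0 0 -1;0 0 0.001 0 0 0 -1;0 0 0 0 0 0 -1;0 0 0 0 0 0 -1'
```

```text
time_s: 9.7
tcp_pos: [504.1, -124.8, 43.9]
tool_rot: [-0.0, 0.977, -0.215, -0.0]
force: [-6.3, 3.3, 10.9]
opening: -0.2
grasp_force: 5.3
time_s: 10.1
tcp_pos: [504.2, -124.8, 43.7]
tool_rot: [-0.0, 0.977, -0.215, -0.001]
force: [-12.8, 6.4, 21.4]
opening: -0.1
grasp_force: 11.1
```

Rocker 4 is against its stop. I'll lift clear, back off towards the robot, and check.

```bash
python3 -m jog '0 0 0 0 0 0 -1;0 0 -0.020 0 0 0 -1;0 0 -0.040 0 0 0 -1;0 0 -0.040 0 0 0 -1;0 0 -0.040 0 0 0 -1;-0.03 0 0 0 0 0 -1;-0.03 0 0 0 0 0 -1;0 0 0 0 0 0 -1;0 0 0 0 0 0 -1;0 0 0 0 0 0 -1'
python3 - <<'E'
from bench import env;import cv2
d=env.get_image("scene")["color"][140:255,210:365,::-1]
cv2.imwrite("pics/s2.png",cv2.resize(d,None,fx=5,fy=5,interpolation=cv2.INTER_CUBIC))
E
```

```text
time_s: 11.1
tcp_pos: [450.2, -100.2, 180.7]
tool_rot: [0.0, 0.977, -0.215, 0.001]
force: [0.8, 0.5, 0.3]
opening: 0.2
grasp_force: 0.0
```

View pics/s2.png

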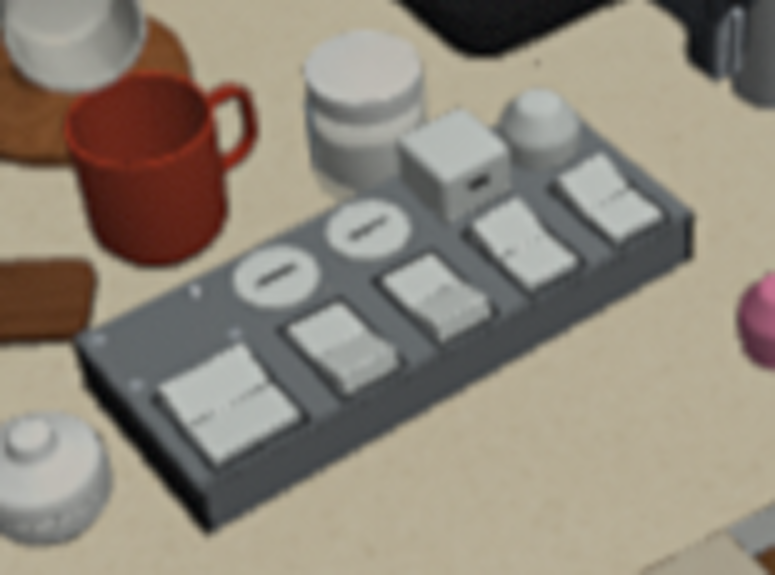

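The master (230,405), rocker 3 (522,243) and rocker 4 (605,197) lie level in front. Rockers 1 and 2 are still raised, the plugs are seated and nothing has been moved.

```bash
python3 -c "
from bench import env
print(env.finish_job())"
```

```text
the job is handed in; nothing more can be done
None
```

I pressed the master, then rocker 3 (charger block), then rocker 4 (round plug) fully on, left rockers 1 and 2 off and everything else in place, and handed the job in at about 11 s; no verdict came back.

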